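Draw the bolt and open the second leaf of a canteen cupboard

TASK

The low steel cupboard on the serving counter stands half open: its second leaf is still shut, held by an upright bolt that drops into a keeper at the foot. Draw that bolt right up by its black knob, then swing the leaf wide open towards you, about square to the cupboard's front or a little further, and leave it so, with the bolt still fully drawn.

Things in the scene. Friction and masses are not known exactly. Their poses are not given: they have to be found in the camera images.
- bolt_knob (a point): Centre of the bolt's black knob: upright cylinder 26 mm across, 32 mm high, on a 10 mm steel rod down the shut leaf's outer face, 30 mm left (seen from the robot) of the middle of the cupboard's front. Bolt down, its underside is 17 mm above the leaf's top and free all round for fingers. The leaf is swung by it, no other handle; it may turn in the fingers. Smaller black balls are hinge tips.
- bolt (a joint): How far the bolt is drawn up, m: 0 down, 0.045 fully drawn (end stop); starts at 0 to 0.008. Slides straight up against about 5 N of friction plus its 0.12 kg and stays where left. Below about 0.022 its foot is in the keeper and locks the leaf.
- leaf_hinge (a point): On the vertical hinge axis of the shut leaf, at its top edge, 225 mm above the counter, at the front left corner (seen from the robot) of the steel cupboard (420 wide, 240 deep, 228 mm high). Axes turn with the leaf: z up, y from free edge to hinge, -x out of the outer face; bolt knob at x -22, y -175 mm. Leaf 203 wide, 14 mm thick. The other leaf, with a bar handle, is already open.
- leaf (a joint): Opening angle of the bolted leaf, rad: 0 shut, growing as it swings towards the robot, clockwise seen from above, to its stop at 1.9. Hinge friction about 0.12 N m: it stays where left. About 0.8 kg.

How it is judged:
On the way, in this order (a step that is already met when the one before it is completed fails the run):
1. the bolt is drawn up, while the leaf is still shut (value of joint bolt above 0.032 m and value of joint leaf below 0.2 rad), for 0.1 s.
2. the leaf is swung wide open (value of joint leaf above 1.3 rad), for 0.2 s.
At the end, for the whole second after the job is handed in: The leaf stands open by at least 1.3 rad (75 degrees) and is at rest, and the bolt is still drawn: at least 32 mm up of its 45 mm (value of joint leaf above 1.3 rad and value of joint bolt above 0.032 m and velocity of joint leaf between -0.05 and 0.05 rad/s); the robot touches nothing.
It also fails if it takes over 40 s, if anything falls off the work surface, if the arm or the gripper's body presses on something with over 40 N, if the wrist force passes 120 N, or if a joint passes its speed limit or range.

ROBOT

A 7-joint arm with a two-finger parallel gripper is mounted at the origin on the work surface. World frame = base frame: x ahead of the robot, y to its left, z up, the work surface at z = 0. Lengths are in m, angles in rad, forces in N, time in s.
With the tool pointing down it reaches from about 0.425 to 0.875 m from the base axis. Payload 4.7 kg.
Tool frame: the origin (TCP) lies between the finger pads; the fingertips stand 14 mm ahead of it and the grasp point (between the pads) lies 5 mm behind it; z points along the fingers, y is the line along which they close (so a half turn about z gives the same grasp; the last joint's range is limited). The gripper opens to 87 mm and grips with 3 to 60 N. Pads are 19 mm wide; open, the fingers measure 117 mm over their backs; the gripper's body (75 mm by 190 mm) begins 51 mm behind the grasp point.
Start: joints at [-1.16, 0.321, -0.07, 1.45, 0.023, 1.371, -0.057], TCP at [0.251, 0.6, 0.237] pointing down, gripper open.
Joint ranges: [-2.86, 2.86], [-0.3, 2.09], [-1.38, 1.24], [0.06, 2.45], [-1.56, 4.7], [0.09, 2.05], [-2.69, 2.69]. Speed limits (rad/s): [2.57, 2.57, 3.14, 3.14, 3.14, 3.14, 3.14].

INTERFACE

Orientations are given as a rotation vector (axis times angle).
In Python, from bench import ctrl gives the robot as it stands.
- The arm moves only by the tool step_arm, never from a script. Its argument "commands" is a list of rows, each an object with "travel": the shift along the tool's x, y, z in m, a list of three; "turn": the turn, a rotation vector about the tool's x, y, z in degrees, a list of three. A call has 1 to 5 rows; each row is the pose to reach, as a shift and turn from the pose commanded when the call began, along the tool's axes at that moment; what a row does not reach only later rows make up. A row lasts 1/10 s, in which the tool goes at most 50 mm and 8.59 degrees, less where a joint would pass 70% of its speed; a pose out of reach is approached as far as the arm can. A call with a gripper value outside its range is refused whole. "gripper" is the opening, from 0 (shut) to 1 (fully open), set as the call begins (left out, the last holds). The fingers move at their own pace and stop on an object; "force" is the grip in N (left out, the last holds). Time passes only in rows, so rows that repeat a pose let the fingers close. It gives the time, the measured TCP pose, the force, the opening and the grip force at its end, in the units of the state.
- ctrl.get_state(): the state, without advancing time (a new reading comes with each control period).
- ctrl.get_image(name): name is "scene" or "top" or "wrist"; returns the picture (480x640x3 uint8, red, green, blue); there is no depth.
- ctrl.camera_model(name): a dict with "fx", "fy", "cx", "cy" (pixels), "k1" (the pictures are not rectified: a ray, as slopes to the right and down, at radius r is drawn at 1 + k1 r^2 times it, then the intrinsics apply), "R" (3x3) and "t" (3): a world point X has camera coordinates R X + t; the wrist camera has in their place "T_tool_cam" (4x4, takes a point from camera to tool coordinates, whose origin is the TCP and whose axes are the flange's). Camera axes: x right, y down, z forward; pixel columns grow to the right and rows downward; lengths in m; the calibration is good to about 2 mm. A picture is of the moment at which its call begins: read the wrist's pose just before it. camera_model takes no time and is no camera call.
- ctrl.close_job(): hands the job in; it is judged then, once.
The state is a dict: "time": time; "joint_positions": joint angles; "qd": joint speeds; "joint_torque": joint torques, N m; "position": TCP position; "tool_rot": TCP orientation; "ft_force": force on the tool from outside, world axes, zero at the start; "torque": the same for the moment, N m; "grip_width": opening from 0.0 (shut) to 1.0 (fully open); "grip_force": force on a finger pad.
Only numpy, scipy, OpenCV 4.12 (cv2) and the standard library are available. Lean on these libraries where they do the work, as an engineer would, in place of code of your own. Each camera call takes 0.05 s, during which the arm holds its last target. There are 200 camera calls.

## Working session

There is one attempt and no reset: what is moved stays moved. The work goes in short steps, Python scripts to look and compute and a tool call to move; the robot and the scene stay as the last step left them, time stands still between calls to the robot, and variables do not carry over. Pictures are saved under pics/ and viewed, at most 10 in all, crops included, and the job is handed in when it is done.

Besides the shell and the picture viewer there is one more tool, called after "Call:" as name([rows], argument=value, ...), one row to a line, values as JSON. step_arm: Moves the arm, as the interface text tells. Its arguments: {"type":"object","properties":{"commands":{"type":"array"},"gripper":{"type":"number"},"force":{"type":"number"}},"required":["commands"]}

```bash
mkdir -p pics; python3 - <<'E'
from bench import ctrl
import cv2
s=ctrl.get_state();print(s['position'],s['tool_rot'],s['time'])
for n in('scene','top'):
    cv2.imwrite(f'pics/{n}0.png',ctrl.get_image(n)[:,:,::-1]);print(n,ctrl.camera_model(n))
print(ctrl.camera_model('wrist'))
E
```

```text
[0.25104603 0.59896964 0.23543162] [-6.19125364e-01 -3.07967642e+00  3.07798776e-03] 0.0
scene {'fx': 560.0153517890424, 'fy': 560.0153517890424, 'cx': 307.477601168626, 'cy': 238.31391944103896, 'k1': -0.0856839097703532, 'R': array([[-0.66108205, -0.75027127, -0.00797135],
       [-0.70834443,  0.62757224, -0.32311183],
       [ 0.24742412, -0.20795697, -0.94632722]]), 't': array([0.52239431, 0.45751989, 0.75310932])}
top {'fx': 438.4754839775065, 'fy': 438.4754839775065, 'cx': 314.68763879480656, 'cy': 231.06339915721216, 'k1': -0.05030795366980444, 'R': array([[ 0.01222722, -0.99889654, -0.04534541],
       [-0.98190566, -0.00342406, -0.18933977],
       [ 0.18897557,  0.04684001, -0.98086403]]), 't': array([0.11926603, 0.66781305, 0.67450575])}
{'fx': 400.9118105577465, 'fy': 400.9118105577465, 'cx': 317.6581037905173, 'cy': 233.3565038919991, 'k1': -0.013454754273208622, 'T_tool_cam': array([[-6.72798481e-04, -9.67794463e-01, -2.51740787e-01,
         6.78520944e-02],
       [ 9.99999711e-01, -7.40190078e-04,  1.73009597e-04,
         8.47881842e-04],
       [-3.53773763e-04, -2.51740598e-01,  9.67794682e-01,
        -1.48156266e-01],
       [ 0.00000000e+00,  0.00000000e+00,  0.00000000e+00,
         1.00000000e+00]])}
```

View pics/scene0.png

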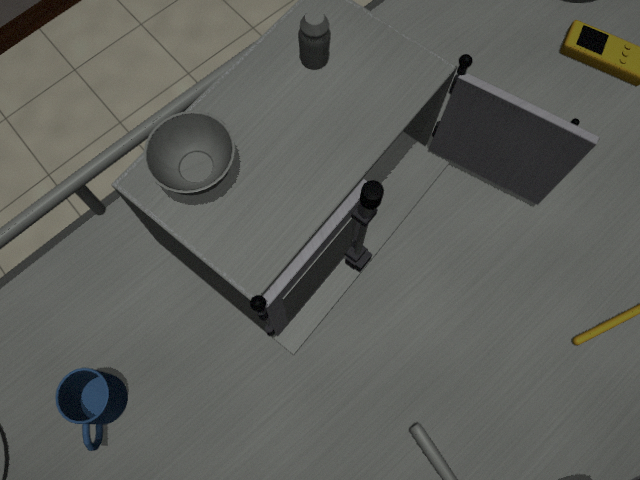

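View pics/top0.png

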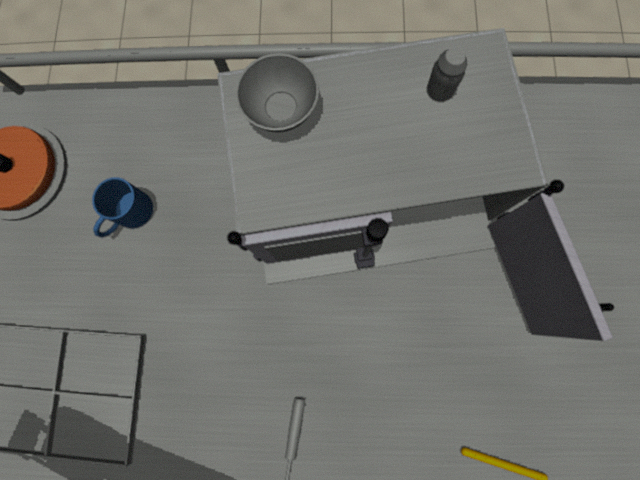

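The scene view shows the knob at (372,194) and the left hinge tip at (259,303). In the top view they are at (377,231) and (235,239), and the other leaf's hinge tip is at (556,187).

```bash
cat > h.py <<'E'
import numpy as np,cv2
from scipy.optimize import least_squares
from scipy.spatial.transform import Rotation as Ro
from bench import ctrl
def proj(m,X):
    R,t=(m['R'],m['t'])
    c=R@X+t; u=c[:2]/c[2]; u=u*(1+m['k1']*(u@u)); return u*m['fx']+[m['cx'],m['cy']]
def wristm(s):
    m=dict(ctrl.camera_model('wrist')); T=np.eye(4);T[:3,:3]=Ro.from_rotvec(s['tool_rot']).as_matrix();T[:3,3]=s['position']
    C=np.linalg.inv(T@m['T_tool_cam']); m['R']=C[:3,:3];m['t']=C[:3,3]; return m
def tri(obs):
    r=least_squares(lambda X:np.concatenate([proj(m,X)-p for m,p in obs]),[.6,.1,.2]); return r.x,r.fun
E
python3 - <<'E'
from h import *
S,T=ctrl.camera_model('scene'),ctrl.camera_model('top')
P={}
for n,a,b in(('knob',(372,195),(377,231)),('hinge',(259,303),(235,239)),('hinge2',(465,62),(556,187))):
    P[n],f=tri([(S,a),(T,b)]);print(n,P[n],f)
d=P['hinge2']-P['hinge'];print(d,np.linalg.norm(d),np.degrees(np.arctan2(d[1],d[0])))
s=ctrl.get_state();print(Ro.from_rotvec(s['tool_rot']).as_matrix().round(3))
E
```

```text
knob [0.62898317 0.03915895 0.26749672] [ 0.30409377  0.24766995 -0.07084432 -0.40595666]
hinge [0.62178652 0.21736532 0.2497204 ] [ 0.45289174  0.38738509 -0.1070836  -0.66957945]
hinge2 [ 0.69038544 -0.19231958  0.24919327] [ 0.1628402   0.13919091 -0.032452   -0.20479589]
[ 0.06859892 -0.40968491 -0.00052713] 0.4153887481620431 -80.49439848043191
[[-0.922  0.386 -0.001]
 [ 0.386  0.922 -0.002]
 [-0.    -0.002 -1.   ]]
```

Call:
step_arm([
  {"travel":[0,0,-0.05],"turn":[0,0,0]},
  {"travel":[0,0,-0.1],"turn":[0,0,0]},
  {"travel":[-0.04,-0.025,-0.12],"turn":[0,0,0]},
  {"travel":[-0.08,-0.05,-0.12],"turn":[0,0,0]},
  {"travel":[-0.12,-0.08,-0.12],"turn":[0,0,0]},
], gripper=1, force=40)

```text
time: 0.6
position: [0.3319, 0.4785, 0.357]
tool_rot: [0.617, 3.08, 0.002]
ft_force: [1.4, 0.2, -0.2]
grip_width: 0.996
grip_force: 0.0
```

Call:
step_arm([
  {"travel":[-0.04,-0.027,0],"turn":[0,0,0]},
  {"travel":[-0.08,-0.053,0],"turn":[0,0,0]},
  {"travel":[-0.12,-0.08,0],"turn":[0,0,0]},
  {"travel":[-0.16,-0.107,0],"turn":[0,0,0]},
  {"travel":[-0.2,-0.133,0],"turn":[0,0,0]},
])

```text
time: 1.1
position: [0.4647, 0.2773, 0.3564]
tool_rot: [-0.619, -3.08, 0.0]
ft_force: [0.7, -0.1, 0.2]
grip_width: 0.998
grip_force: 0.0
```

Call:
step_arm([
  {"travel":[-0.04,-0.026,0],"turn":[0,0,0]},
  {"travel":[-0.08,-0.052,0],"turn":[0,0,0]},
  {"travel":[-0.12,-0.078,0],"turn":[0,0,0]},
  {"travel":[-0.16,-0.105,0],"turn":[0,0,0]},
  {"travel":[-0.2,-0.13,0],"turn":[0,0,0]},
])

```text
time: 1.6
position: [0.5988, 0.0803, 0.3564]
tool_rot: [-0.619, -3.08, -0.0]
ft_force: [0.2, 0.4, -0.8]
grip_width: 1.001
grip_force: 0.0
```

Call:
step_arm([
  {"travel":[-0.03,-0.016,0],"turn":[0,0,0]},
  {"travel":[-0.045,-0.027,0],"turn":[0,0,0]},
  {"travel":[-0.045,-0.027,0],"turn":[0,0,0]},
  {"travel":[-0.045,-0.027,0],"turn":[0,0,0]},
])

```text
time: 2.0
position: [0.629, 0.0405, 0.356]
tool_rot: [-0.619, -3.079, -0.001]
ft_force: [0.2, 0.6, 0.4]
grip_width: 1.005
grip_force: 0.0
```

```bash
python3 - <<'E'
from h import *
s=ctrl.get_state();im=ctrl.get_image('wrist');print(s['position'],s['joint_positions'],s['ft_force'],s['time'])
cv2.imwrite('pics/w1.png',im[:,:,::-1]);m=wristm(s)
for X in([.629,.039,.28],[.629,.039,.264]):print(proj(m,np.array(X)))
E
```

```text
[0.62899204 0.04052597 0.35599673] [-0.43379448  0.26159191  0.41997259  1.31499931 -0.10634249  1.58799154
  1.14574977] [0.20553177 0.63846436 0.43336367] 2.0
[313.73235745 250.34117617]
[313.96394941 242.85544449]
```

View pics/w1.png

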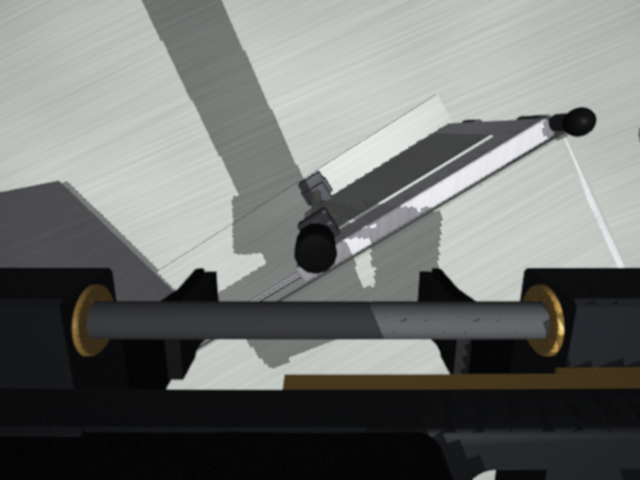

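The wrist view puts the knob at (316,248), between the predicted top and centre pixels, so the estimate holds. Next I descend and grip.

Call:
step_arm([
  {"travel":[0,0,0.03],"turn":[0,0,0]},
  {"travel":[0,0,0.06],"turn":[0,0,0]},
  {"travel":[0,0,0.08],"turn":[0,0,0]},
  {"travel":[0,0,0.097],"turn":[0,0,0]},
  {"travel":[0,0,0.097],"turn":[0,0,0]},
])

```text
time: 2.55
position: [0.6272, 0.0423, 0.257]
tool_rot: [-0.613, -3.076, 0.001]
ft_force: [-0.6, 0.6, -0.1]
grip_width: 0.998
grip_force: 0.0
```

Call:
step_arm([
  {"travel":[0,0,0]},
  {"travel":[0,0,0]},
  {"travel":[0,0,0]},
  {"travel":[0,0,0]},
  {"travel":[0,0,0]},
], gripper=0, force=40)

```text
$.commands[0]: bad value
```

Call:
step_arm([
  {"travel":[0,0,0],"turn":[0,0,0]},
  {"travel":[0,0,0],"turn":[0,0,0]},
  {"travel":[0,0,0],"turn":[0,0,0]},
  {"travel":[0,0,0],"turn":[0,0,0]},
  {"travel":[0,0,0],"turn":[0,0,0]},
], gripper=0, force=40)

```text
time: 3.05
position: [0.6296, 0.0399, 0.2601]
tool_rot: [0.619, 3.079, 0.001]
ft_force: [-0.1, -0.7, -1.8]
grip_width: 0.629
grip_force: 0.0
```

Call:
step_arm([
  {"travel":[0,0,0],"turn":[0,0,0]},
  {"travel":[0,0,-0.005],"turn":[0,0,0]},
  {"travel":[0,0,-0.01],"turn":[0,0,0]},
  {"travel":[0,0,-0.015],"turn":[0,0,0]},
  {"travel":[0,0,-0.02],"turn":[0,0,0]},
])

```text
time: 3.55
position: [0.6289, 0.039, 0.2787]
tool_rot: [-0.62, -3.078, 0.003]
ft_force: [-0.0, -2.4, -6.1]
grip_width: 0.287
grip_force: 40.0
```

The fingers only closed during the lift, so the grip is high on the knob. I'll open, go down and regrip.

Call:
step_arm([
  {"travel":[0,0,0],"turn":[0,0,0]},
  {"travel":[0,0,0],"turn":[0,0,0]},
  {"travel":[0,0,0],"turn":[0,0,0]},
  {"travel":[0,0,0.01],"turn":[0,0,0]},
  {"travel":[0,0,0.019],"turn":[0,0,0]},
], gripper=0.5)

```text
time: 4.05
position: [0.6294, 0.0401, 0.26]
tool_rot: [0.619, 3.08, 0.001]
ft_force: [-0.4, -0.7, -0.1]
grip_width: 0.496
grip_force: 0.0
```

Call:
step_arm([
  {"travel":[0,0,0],"turn":[0,0,0]},
  {"travel":[0,0,0],"turn":[0,0,0]},
  {"travel":[0,0,0],"turn":[0,0,0]},
  {"travel":[0,0,0],"turn":[0,0,0]},
  {"travel":[0,0,0],"turn":[0,0,0]},
], gripper=0)

```text
time: 4.55
position: [0.629, 0.039, 0.2606]
tool_rot: [-0.62, -3.079, 0.002]
ft_force: [-1.1, -2.1, 0.0]
grip_width: 0.287
grip_force: 40.7
```

```bash
python3 - <<'E'
from h import *
s=ctrl.get_state();print(s['position'],s['ft_force'],s['grip_width'],s['grip_force'],s['time'])
a=cv2.resize(ctrl.get_image('scene')[120:300,240:480],None,fx=3,fy=3)
cv2.imwrite('pics/s2.png',a[:,:,::-1])
E
```

```text
[0.62904026 0.03896398 0.260623  ] [-1.11319992 -2.07578757  0.03697033] 0.28713902672084224 40.66321819089353 4.55
```

View pics/s2.png

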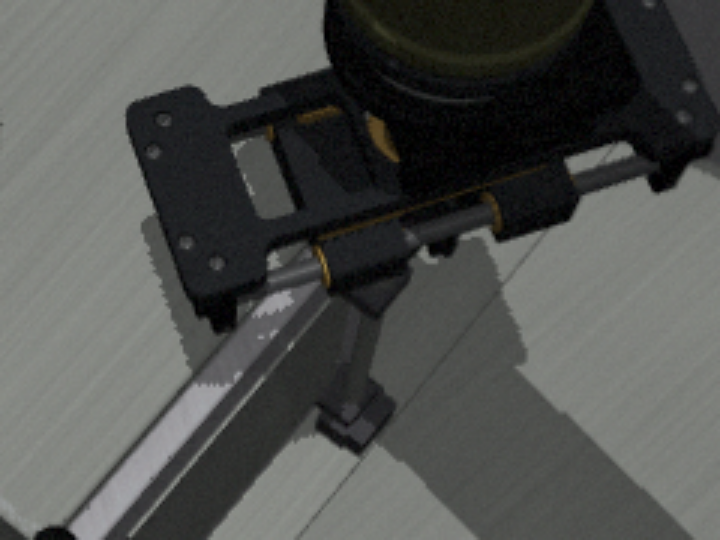

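The gripper now holds the knob, with the rod and keeper visible below it (keeper near (355,420) in the crop). Next I lift.

Call:
step_arm([
  {"travel":[0,0,-0.006],"turn":[0,0,0]},
  {"travel":[0,0,-0.012],"turn":[0,0,0]},
  {"travel":[0,0,-0.018],"turn":[0,0,0]},
  {"travel":[0,0,-0.024],"turn":[0,0,0]},
  {"travel":[0,0,-0.028],"turn":[0,0,0]},
])

```text
time: 5.1
position: [0.6291, 0.039, 0.289]
tool_rot: [-0.62, -3.079, 0.002]
ft_force: [-2.4, -4.8, -6.2]
grip_width: 0.287
grip_force: 40.6
```

Call:
step_arm([
  {"travel":[0,0,-0.003],"turn":[0,0,0]},
  {"travel":[0,0,-0.006],"turn":[0,0,0]},
  {"travel":[0,0,-0.008],"turn":[0,0,0]},
])

```text
time: 5.4
position: [0.6289, 0.0391, 0.2953]
tool_rot: [-0.62, -3.078, 0.003]
ft_force: [1.3, -4.9, -17.7]
grip_width: 0.285
grip_force: 40.5
```

The upward pull jumped to 17.7 N at the end of the lift, so the bolt is at its stop. Next I swing the leaf, turning the tool with it.

Call:
step_arm([
  {"travel":[0.0114,-0.0049,0.001],"turn":[0,0,4]},
  {"travel":[0.0232,-0.0089,0.001],"turn":[0,0,8]},
  {"travel":[0.0352,-0.0121,0.001],"turn":[0,0,12]},
  {"travel":[0.0474,-0.0144,0.001],"turn":[0,0,16]},
  {"travel":[0.0597,-0.016,0.001],"turn":[0,0,20]},
])

```text
time: 5.9
position: [0.5676, 0.0484, 0.2951]
tool_rot: [-1.149, -2.924, -0.0]
ft_force: [0.6, -3.0, -9.4]
grip_width: 0.29
grip_force: 41.2
```

Call:
step_arm([
  {"travel":[0.0114,-0.0049,0],"turn":[0,0,4]},
  {"travel":[0.0232,-0.0089,0],"turn":[0,0,8]},
  {"travel":[0.0352,-0.0121,0],"turn":[0,0,12]},
  {"travel":[0.0474,-0.0144,0],"turn":[0,0,16]},
  {"travel":[0.0597,-0.016,0],"turn":[0,0,20]},
])

```text
time: 6.4
position: [0.5132, 0.0785, 0.2951]
tool_rot: [-1.639, -2.68, -0.003]
ft_force: [3.8, 0.0, -11.0]
grip_width: 0.289
grip_force: 40.5
```

Call:
step_arm([
  {"travel":[0.0114,-0.0049,0],"turn":[0,0,4]},
  {"travel":[0.0232,-0.0089,0],"turn":[0,0,8]},
  {"travel":[0.0352,-0.0121,0],"turn":[0,0,12]},
  {"travel":[0.0474,-0.0144,0],"turn":[0,0,16]},
  {"travel":[0.0597,-0.016,0],"turn":[0,0,20]},
])

```text
time: 6.9
position: [0.473, 0.1252, 0.2951]
tool_rot: [2.079, 2.355, 0.008]
ft_force: [9.8, 2.4, -15.2]
grip_width: 0.287
grip_force: 40.5
```

Call:
step_arm([
  {"travel":[0.0114,-0.0049,0],"turn":[0,0,4]},
  {"travel":[0.0232,-0.0089,0],"turn":[0,0,8]},
  {"travel":[0.0352,-0.0121,0],"turn":[0,0,12]},
  {"travel":[0.0474,-0.0144,0],"turn":[0,0,16]},
  {"travel":[0.0597,-0.016,0],"turn":[0,0,20]},
])

```text
time: 7.4
position: [0.4516, 0.1816, 0.2952]
tool_rot: [2.456, 1.955, 0.013]
ft_force: [15.5, 0.4, -17.9]
grip_width: 0.288
grip_force: 40.4
```

Call:
step_arm([
  {"travel":[0.012,-0.0035,0],"turn":[0,0,4]},
  {"travel":[0.0242,-0.0069,0],"turn":[0,0,8]},
  {"travel":[0.0362,-0.0101,0.001],"turn":[0,0,12]},
  {"travel":[0.0362,-0.0101,0.001],"turn":[0,0,12]},
  {"travel":[0.0362,-0.0101,0.001],"turn":[0,0,12]},
])

```text
time: 7.9
position: [0.4488, 0.2183, 0.2951]
tool_rot: [2.646, 1.692, 0.009]
ft_force: [8.5, -1.3, -9.2]
grip_width: 0.285
grip_force: 40.5
```

Call:
step_arm([
  {"travel":[0,0,0],"turn":[0,0,0]},
  {"travel":[0,0,0],"turn":[0,0,0]},
  {"travel":[0,0,0],"turn":[0,0,0]},
  {"travel":[0,0,0],"turn":[0,0,0]},
  {"travel":[0,0,0],"turn":[0,0,0]},
], gripper=0.9)

```text
time: 8.4
position: [0.4465, 0.218, 0.2952]
tool_rot: [-2.645, -1.695, -0.002]
ft_force: [-0.3, 0.4, -0.2]
grip_width: 0.652
grip_force: 0.0
```

Call:
step_arm([
  {"travel":[0,0,0],"turn":[0,0,0]},
  {"travel":[0,0,0],"turn":[0,0,0]},
  {"travel":[0,0,0],"turn":[0,0,0]},
  {"travel":[0,0,-0.02],"turn":[0,0,0]},
  {"travel":[0,0,-0.05],"turn":[0,0,0]},
])

```text
time: 8.9
position: [0.4456, 0.217, 0.3433]
tool_rot: [-2.646, -1.694, 0.007]
ft_force: [0.4, 0.1, -0.2]
grip_width: 0.896
grip_force: 0.0
```

Call:
step_arm([
  {"travel":[0,0,-0.03],"turn":[0,0,0]},
  {"travel":[0,0,-0.06],"turn":[0,0,0]},
  {"travel":[0,0,-0.08],"turn":[0,0,0]},
  {"travel":[0,0,-0.08],"turn":[0,0,0]},
])

```text
time: 9.3
position: [0.4474, 0.2179, 0.4276]
tool_rot: [-2.646, -1.694, -0.009]
ft_force: [0.2, -0.9, 0.1]
grip_width: 0.9
grip_force: 0.0
```

```bash
python3 - <<'E'
from h import *
s=ctrl.get_state();print(s['position'],s['ft_force'],s['time'])
cv2.imwrite('pics/w3.png',ctrl.get_image('wrist')[:,:,::-1]);cv2.imwrite('pics/s3.png',ctrl.get_image('scene')[:,:,::-1])
E
```

```text
[0.44743783 0.21788137 0.42760383] [ 0.23334197 -0.90106653  0.09082466] 9.3
```

View pics/w3.png

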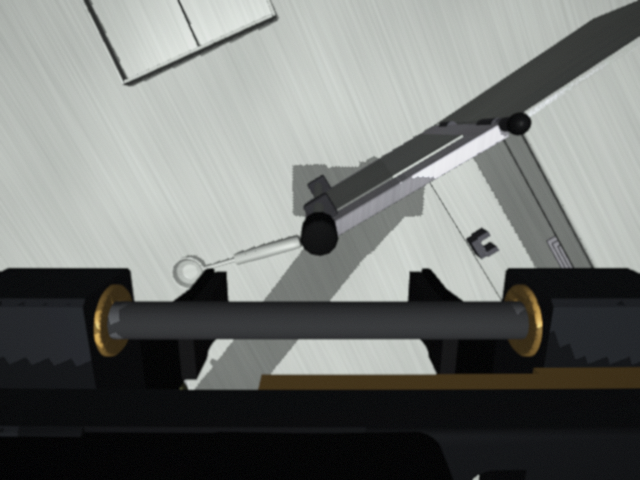

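View pics/s3.png

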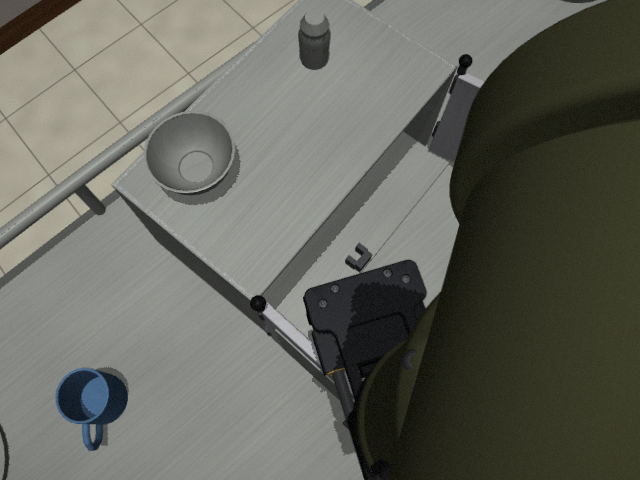

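The wrist view shows the leaf about square to the front, with the knob at (319,233) and free of the fingers. The scene view shows the empty keeper at (358,257). One last check of the bolt height from the knob's size.

```bash
python3 - <<'E'
from h import *
s=ctrl.get_state();m=wristm(s)
for c in(.258,.290,.303):
    print(c,proj(m,np.array([.4465,.218,c])),'w',m['fx']*.026/(m['R']@[.4465,.218,c]+m['t'])[2])
im=cv2.cvtColor(cv2.imread('pics/w3.png'),6)
for r in(226,230,234,238):print((im[r,290:350]<45).sum())
E
```

```text
0.258 [316.54278245 217.98280176] w 32.4161612593257
0.29 [316.42226255 227.44515802] w 35.87119668807038
0.303 [316.36563603 231.89159869] w 37.4947039039696
32
33
35
37
```

```bash
python3 -c "
from bench import ctrl
print(ctrl.close_job())"
```

```text
the job is handed in; nothing more can be done
None
```

The bolt is drawn up to its end stop, the leaf stands open about 90°, the gripper is clear of everything, and the job is handed in; no verdict was returned.

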